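Bring the vial reader's head home and hold its shutter open

TASK

Take a reading on the vial reader: wind its handwheel clockwise (seen from above) until the blue carriage rests against the red stops, with its prongs on both sides of the vial. Then press the yellow pad of the sprung shutter lever down until the lever's black pointer is in the green band, never into the red, and finish the program while still holding it there with the gripper; the lever springs up as soon as it is let go. Leave the vial standing in its nest and leave the beaker, the amber bottle and the marker where they are.

Things in the scene. Friction and masses are not known exactly. Their poses are not given: they have to be found in the camera images.
- reader: Vial reader, fixed, turned by its yaw: white base plate 100 mm (its x) by 340 mm (its y), 22 mm high. Origin at bench level near its middle, z up. Along y: horizontal black handwheel on grey housing at +130 mm, blue carriage (64 mm high) on two steel rods, vial nest at -58, grey end block with two red stop buffers at -96 (72 mm high), then the sprung lever running to -y.
- lever_pivot (a point): Middle of the lever's hinge axis, which lies along the reader's x, 75 mm above the bench. The lever's arm runs from here to the reader's -y. A thin black needle, the pointer, stands up from the hub and swings toward -y as the lever is pressed, in front of a white plate (46 mm wide, top at 121 mm, facing the reader's -x) with a green band and, next to it toward -y, a red one.
- wheel_hub (a point): Top centre of the handwheel's hub, on its vertical axis, 84 mm above the bench. The black rim has a centre-line radius of 52 mm and its top is at 81 mm.
- crank_grip (a point): Middle of the grip of the red revolving handle that stands upright on the handwheel's rim, 50 mm from the wheel's axis; 108 mm above the bench. The handle is 21 mm thick, reaches from 84 to 130 mm above the bench, and turns freely on its own axis, so a gripper holding it from above can follow the circle without turning.
- wheel (a joint): Handwheel angle in rad, growing clockwise seen from above; it moves the carriage 8 mm per rad and is stopped at 9.375, when the carriage is against the red stops. Starts between 1 and 4.4, so about 0.8 to 1.35 turns are needed. It turns against a friction of about 0.12 N m (2.5 N at the handle) and stays where it is left.
- carriage (a joint): Travel of the blue carriage in m toward the reader's -y, 0.008 per rad of the wheel; 0.075 = against the red stops.
- lever (a joint): Shutter lever angle in rad: 0 = at rest, raised 0.20 rad above level, grows as it is pressed down; green band 0.22 to 0.36, red from 0.38, mechanical stop 0.46. The spring acts at all angles: about 3 N at the pad starts it, about 8 N at the middle of the green, about 10 N at the stop.
- lever_pad (a point): Middle of the top face of the yellow finger pad (30 mm along the reader's x, 34 mm along its y), 90 mm from the lever's pivot; at rest about 101 mm above the bench. It moves down about 26 mm from rest to the middle of the green band (0.29 rad); clear space below and around.
- vial: Clear vial with blue cap, 23 mm diameter, 52 mm high, loose, standing in a 10 mm deep nest of the reader; top at 78 mm. Origin at the centre of its underside. Must stay there.
- beaker: Empty glass beaker, 57 mm wide, 68 mm high, loose, behind the reader. Origin at its underside's centre. Leave alone.
- bottle: Amber bottle with black cap, 54 mm diameter, 98 mm high, loose, behind the reader. Origin at its underside's centre. Leave alone.
- pen: Marker with blue cap, 135 mm long, 17 mm thick, lying in front of the reader along its length. Leave alone.
Not all that is in view belongs to the job. Of the things that look like the vial, the larger one is meant.

How it is judged (in metres and radians):
On the way, in this order (a step that is already met when the one before it is completed fails the run):
1. the carriage is wound against the red stops (value of joint carriage above 0.073 m), for 0.2 s.
2. the lever is held with its pointer in the green band (value of joint lever between 0.21 and 0.37 rad and (contact force between lever and the arm above 1 N or contact force between lever and the fingers above 1 N)), for 0.5 s.
At the end, for the whole second after the job is handed in: The carriage is against the stops (within 2 mm), the arm presses the lever (over 1 N) and keeps it between 0.21 and 0.37 rad, and the vial stands upright in its nest (all of step 2 and value of joint carriage above 0.073 m and angle between vial's own z axis and vertical below 0.2 rad and distance of vial from where it was at the start of the episode below 0.01 m); the arm keeps its last pose, push and grip.
It fails at once if the lever is pressed into the red (beyond 0.40 rad) (value of joint lever above 0.4 rad).
It fails at once if the vial is tipped or taken out of its nest (angle between vial's own z axis and vertical above 0.3 rad or distance of vial from where it was at the start of the episode above 0.012 m).
It fails at once if the beaker, the bottle or the marker is shifted by more than 3 cm (distance of any of beaker, bottle, pen from where it was at the start of the episode above 0.03 m).
It also fails if it takes over 64 s, if anything falls off the work surface, if the arm or the gripper's body presses on something with over 40 N, if the wrist force passes 120 N, or if a joint passes its speed limit or range.

ROBOT

A 6-joint arm with a two-finger parallel gripper is mounted at the origin on a cart in front of the work surface, level with it; the furniture and walls round the work are solid. World frame = base frame: x ahead of the robot, y to its left, z up, the work surface at z = 0. Lengths are in m, angles in degrees, forces in N, time in s.
With the tool pointing down it reaches from about 0.375 to 0.9 m from the base axis. Payload 3.1 kg.
Tool frame: the origin (TCP) lies on the centre line of the jaws, within the pads' length; the fingertips stand 17 mm ahead of it and the grasp point (between the pads) lies 2 mm behind it; z points along the fingers, y is the line along which they close (so a half turn about z gives the same grasp; the last joint's range is limited). The gripper opens to 87 mm and grips with 3 to 60 N. Pads are 19 mm wide; open, the fingers measure 117 mm over their backs; the gripper's body (75 mm by 190 mm) begins 51 mm behind the grasp point.
Start: joints at [55.09, 30.224, 82.088, -0, 67.689, -10.227], TCP at [0.261, 0.568, 0.24] pointing down, gripper open.
Joint ranges: [-176.69, 176.69], [-43.24, 126.21], [12.49, 139.97], [-82, 262], [0, 151.66], [-163.58, 163.58]. Speed limits (degrees/s): [159.86, 159.86, 180, 180, 180, 180].

INTERFACE

Orientations are given as a 3x3 rotation matrix whose columns are the frame's x, y, z axes.
In Python, from rig import bot, imaging, finder gives the robot as it stands. The module is installed in compiled form; this text tells all that it offers.
- The arm moves only by the tool play_rows, never from a script. Its argument "motion" is a list that holds one entry, the list of rows, each a list of 6 numbers: the shift along the tool's x, y, z in parts of the range, where 1.0 means 800 mm, then the turn, a rotation vector about the tool's x, y, z in parts of the range, where 1.0 means 90 degrees. In form: [[[dx, dy, dz, wx, wy, wz], ...]]. A call has 1 to 8 rows; each row is the pose to reach, as a shift and turn from the pose commanded when the call began, along the tool's axes at that moment; what a row does not reach only later rows make up. A row lasts 1/12 s, in which the tool goes at most 41.7 mm and 7.16 degrees, less where a joint would pass 70% of its speed; a pose out of reach is approached as far as the arm can. A shift or turn number past 1, either way, is cut back to 1. A call with a gripper value outside its range is refused whole. "fingers" is the finger opening in m, from 0 to 0.087, set as the call begins (left out, the last holds). The fingers move at their own pace and stop on an object; the grip force is fixed at half the most. Time passes only in rows, so rows that repeat a pose let the fingers close. It gives the time, the measured TCP pose, the force, the opening and the grip force at its end, in the units of the state.
- bot.read_state(): the state, without advancing time (a new reading comes with each control period).
- imaging.capture(name): name is "side" or "top"; returns a dict with "frame" (480x640x3 uint8, red, green, blue), "camera_matrix" (3x3 intrinsics, pixels), "R" (3x3) and "t" (3): a world point X has camera coordinates R X + t. Camera axes: x right, y down, z forward; pixel columns grow to the right and rows downward; lengths in m; the calibration is good to about 2 mm. A picture is of the moment at which its call begins. There is no depth.
- bot.hand_in(): hands the job in; it is judged then, once.
Trained networks look in the newest picture that a camera, given by its name, has taken for a name from the list of things; names that differ only in an ending like _2 or _b are one class to them, and where a whole thing is asked for, a point or a joint stands for the part that bears it (a point fixed in the world has none). Each returns a list of dicts, best first, with "confidence" (0 to 1); they miss things now and then, are a little off and sometimes report something else, mostly with a low value. They report only what shows in the picture. A call takes as long as a camera call. They do not tell look-alikes from the thing itself.
- finder.recognise(camera, name): "at" ([x, y, z] in m, in world coordinates, good to about 4 mm: the middle of the surface that is visible of it).
- finder.outline_of(camera, name): "pixels" (480x640 bool, what is visible of it).
The state is a dict: "time_s": time; "joint_positions": joint angles; "qvel": joint speeds; "tau": joint torques, N m; "position": TCP position; "tcp_rot": TCP orientation; "force": force on the tool from outside, world axes, zero at the start; "moment": the same for the moment, N m; "opening": opening from 0.0 (shut) to 1.0 (fully open); "grasp_force": force on a finger pad.
Only numpy, scipy, OpenCV 4.12 (cv2) and the standard library are available. Lean on these libraries where they do the work, as an engineer would, in place of code of your own. Each camera call takes 0.05 s, during which the arm holds its last target. There are 200 camera calls.

## Working session

There is one attempt and no reset: what is moved stays moved. The work goes in short steps, Python scripts to look and compute and a tool call to move; the robot and the scene stay as the last step left them, time stands still between calls to the robot, and variables do not carry over. Pictures are saved under pics/ and viewed, at most 10 in all, crops included, and the job is handed in when it is done.

Besides the shell and the picture viewer there is one more tool, called by a JSON object that holds its "api" and its "payload", one argument or row to a line. play_rows: Moves the arm, as the interface text tells. Its arguments: {"type":"object","properties":{"motion":{"type":"array"},"fingers":{"type":"number"}},"required":["motion"]}

```bash
mkdir -p pics; cat > h.py <<'E'
import numpy as np, cv2
from rig import bot, imaging, finder
def proj(c,X):
    p=c["R"]@np.array(X)+c["t"]; p=c["camera_matrix"]@p; return p[:2]/p[2]
def ray_z(c,uv,z):
    d=c["R"].T@np.linalg.solve(c["camera_matrix"],[uv[0],uv[1],1.]); o=-c["R"].T@c["t"]
    return o+d*(z-o[2])/d[2]
def save(c,name): cv2.imwrite("pics/"+name,cv2.cvtColor(c["frame"],cv2.COLOR_RGB2BGR))
E
python3 - <<'E'
from h import *
np.set_printoptions(precision=4,suppress=True)
for cam in ["top","side"]:
    c=imaging.capture(cam); save(c,cam+"0.png"); print(cam,"campos",-c["R"].T@c["t"])
    for n in ["reader","lever_pivot","wheel_hub","crank_grip","lever_pad","vial","beaker","bottle","pen"]:
        for d in finder.recognise(cam,n)[:3]: print(n,round(d["confidence"],2),np.array(d["at"]),proj(c,d["at"]))
s=bot.read_state(); print({k:s[k] for k in s})
E
```

```text
top campos [ 0.4211 -0.095   1.0058]
reader 0.71 [ 0.5277 -0.032   0.0562] [287.4698 268.3265]
reader 0.3 [ 0.5244 -0.1012  0.0791] [332.8452 268.2144]
lever_pivot 0.92 [ 0.5229 -0.0386  0.0558] [291.8143 271.4219]
wheel_hub 0.62 [0.5306 0.0884 0.0793] [206.0364 265.7513]
crank_grip 0.76 [0.5029 0.1212 0.1265] [176.1239 281.676 ]
lever_pad 0.86 [ 0.5167 -0.2212  0.0935] [415.0355 271.275 ]
lever_pad 0.34 [ 0.5251 -0.102   0.0796] [333.3772 267.7027]
vial 0.73 [ 0.528  -0.1032  0.0803] [334.1571 265.7031]
vial 0.54 [ 0.399  -0.1533  0.0362] [368.0274 352.5296]
beaker 0.96 [ 0.6425 -0.0513  0.0182] [300.6889 200.1075]
bottle 0.56 [0.6783 0.0681 0.0725] [221.4805 170.8304]
pen 0.75 [ 0.4349 -0.0546  0.0141] [303.8444 329.7623]
side campos [0.3598 0.7013 0.5577]
reader 0.87 [0.519  0.0647 0.0596] [311.1945 309.4256]
reader 0.56 [ 0.5206 -0.2148  0.0888] [345.7852 209.7787]
lever_pivot 0.83 [0.5242 0.0645 0.0592] [307.8539 309.0574]
lever_pivot 0.45 [ 0.5182 -0.2142  0.0907] [346.9993 209.1579]
wheel_hub 0.6 [0.5324 0.1083 0.0779] [294.5449 315.9206]
wheel_hub 0.36 [0.6803 0.0845 0.0569] 
[... 442 characters left out ...]
.0411  0.016 ] [368.7557 299.159 ]
pen 0.68 [ 0.6363 -0.0307  0.0485] [257.6338 271.3122]
pen 0.63 [0.5044 0.1329 0.1073] [309.4252 312.554 ]
{'time_s': 1.0, 'joint_positions': array([ 55.0885,  30.2236,  82.0877,  -0.0013,  67.6904, -10.2275]), 'qvel': array([ 0.069 ,  0.0059, -0.0416,  0.0287,  0.0503,  0.0023]), 'tau': array([ -0.0007, -44.0029, -17.6985,   0.0635,   0.0504,  -0.    ]), 'position': array([0.261 , 0.5679, 0.2395]), 'tcp_rot': array([[-0.9086,  0.4176,  0.    ],
       [ 0.4176,  0.9086, -0.    ],
       [-0.    , -0.    , -1.    ]]), 'force': array([ 0.3048, -0.2355,  0.2159]), 'moment': array([ 0.0463, -0.0156,  0.0118]), 'grasp_force': 0.0, 'opening': 0.9983362337226203}
```

View pics/top0.png

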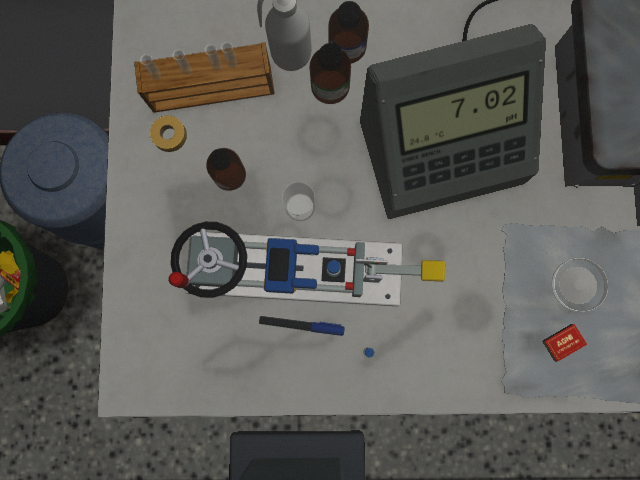

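View pics/side0.png

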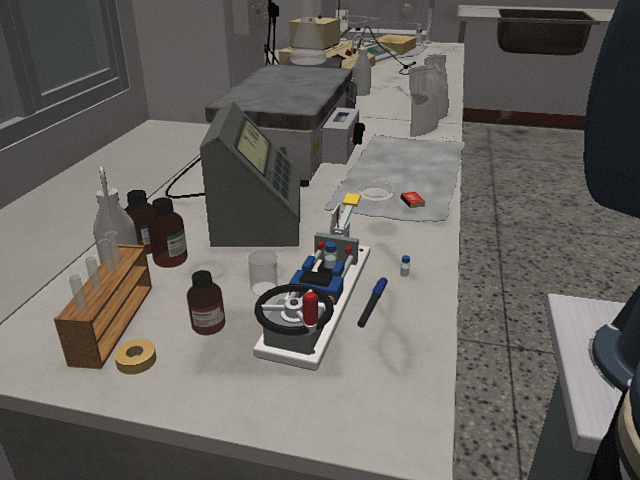

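The top view shows the wheel hub at about (208,259), the red handle at (178,280), the carriage at (282,265), the vial in its nest at (334,267) and the yellow pad at (432,271). The only vial look-alike is the small blue-capped one at (369,352). The larger vial in the nest is the right one. The only other red object is the box at (565,342), which isn't the handle. Next I'll refine the geometry.

```bash
python3 - <<'E'
from h import *
np.set_printoptions(precision=4,suppress=True)
c=imaging.capture("top"); f=c["frame"].astype(int); 
def blob(m,x0,x1,y0,y1):
    k=np.zeros_like(m);k[y0:y1,x0:x1]=m[y0:y1,x0:x1]
    n,l,st,ce=cv2.connectedComponentsWithStats(k.astype(np.uint8)); i=1+np.argmax(st[1:,4]); return ce[i],st[i],(l==i)
r,g,b=f[...,0],f[...,1],f[...,2]
ce,st,m=blob((r>120)&(g<70)&(b<70),150,240,240,310); print("red",ce,st, ray_z(c,ce,.12))
top=(f[...,0]*m).max()
ce,st,m=blob((r>150)&(g>120)&(b<80),400,460,240,300); print("pad",ce,st,ray_z(c,ce,.099))
ce,st,m=blob((r<50)&(g<50)&(b<50),160,255,215,305); 
pts=cv2.findContours(m.astype(np.uint8),cv2.RETR_EXTERNAL,cv2.CHAIN_APPROX_NONE)[0][0]
e=cv2.fitEllipse(cv2.convexHull(pts)); print("rim",e,ray_z(c,e[0],.078))
ce,st,m=blob((b>90)&(r<60)&(g<110),260,325,230,300); print("carriage",ce,st,ray_z(c,ce,.06))
w=(r>190)&(g>190)&(b>190)
ce,st,m=blob(w,185,410,225,310); print("plate",ce,st)
q=cv2.boxPoints(cv2.minAreaRect(np.argwhere(m)[:,::-1].astype(np.float32)))
for p in q: print(p,ray_z(c,p,.022))
s=imaging.capture("side"); save(s,"s1.png")
big=lambda im,x0,x1,y0,y1,k: cv2.cvtColor(cv2.resize(im[y0:y1,x0:x1],None,fx=k,fy=k,interpolation=cv2.INTER_CUBIC),cv2.COLOR_RGB2BGR)
A=big(c["frame"],160,460,215,315,2.6); B=big(s["frame"],240,400,180,370,1.8); 
C=np.zeros((A.shape[0]+B.shape[0],max(A.shape[1],B.shape[1]),3),np.uint8); C[:A.shape[0],:A.shape[1]]=A; C[A.shape[0]:,:B.shape[1]]=B
cv2.imwrite("pics/crop1.png",C); print(C.shape)
f=s["frame"].astype(int); r,g,b=f[...,0],f[...,1],f[...,2]
ce,st,m=blob((r>100)&(g<70)&(b<70),290,325,285,335); print("side red",ce,st,ray_z(s,ce,.108))
ce,st,m=blob((r>150)&(g>120)&(b<80),330,370,180,220); print("side pad",ce,st,ray_z(s,ce,.099))
E
```

```text
red [175.8953 277.7442] [171 273  12  10  86] [0.5091 0.1233 0.12  ]
pad [433.4892 269.8844] [423 261  22  19 372] [ 0.5178 -0.2473  0.099 ]
rim ((208.39527893066406, 259.22869873046875), (74.87001037597656, 76.57195281982422), 53.01866149902344) [0.5406 0.0853 0.078 ]
carriage [289.5969 265.0489] [ 265  239   54   53 1022] [ 0.5323 -0.0355  0.06  ]Traceback (most recent call last):
  File "<stdin>", line 16, in <module>
  File "<stdin>", line 6, in blob
    return _wrapfunc(a, 'argmax', axis=axis, out=out, **kwds)
    return bound(*args, **kwds)
ValueError: attempt to get argmax of an empty sequence
```

```bash
python3 - <<'E'
from h import *
np.set_printoptions(precision=4,suppress=True)
c=imaging.capture("top"); f=c["frame"].astype(int); 
def blob(m,x0,x1,y0,y1):
    k=np.zeros_like(m);k[y0:y1,x0:x1]=m[y0:y1,x0:x1]
    n,l,st,ce=cv2.connectedComponentsWithStats(k.astype(np.uint8)); i=1+np.argmax(st[1:,4]); return ce[i],st[i],(l==i)
r,g,b=f[...,0],f[...,1],f[...,2]
ce,st,m=blob((r>90)&(r>g+50)&(r>b+50),150,240,240,310); print("red",ce,st, ray_z(c,ce,.12))
print(f[300,270],f[250,390],f[310,400],f[295,385])
s=imaging.capture("side")
big=lambda im,x0,x1,y0,y1,k: cv2.cvtColor(cv2.resize(im[y0:y1,x0:x1],None,fx=k,fy=k,interpolation=cv2.INTER_CUBIC),cv2.COLOR_RGB2BGR)
A=big(c["frame"],160,460,215,315,2.6); B=big(s["frame"],240,400,180,370,1.75); 
C=np.zeros((A.shape[0]+B.shape[0],max(A.shape[1],B.shape[1]),3),np.uint8); C[:A.shape[0],:A.shape[1]]=A; C[A.shape[0]:,:B.shape[1]]=B
cv2.imwrite("pics/crop1.png",C)
# predicted overlays: reader geometry from hub and pad
hub=np.array([.5406,.0853]); pad=np.array([.5178,-.2473]); d=pad-hub; print("hub-pad",np.linalg.norm(d),"yaw",np.degrees(np.arctan2(-d[1],-d[0]))-90)
f=s["frame"].astype(int); r,g,b=f[...,0],f[...,1],f[...,2]
ce,st,m=blob((r>90)&(r>g+50)&(r>b+50),290,325,285,335); print("side red",ce,st,ray_z(s,ce,.108))
ce,st,m=blob((r>150)&(g>120)&(b<80),330,370,180,220); print("side pad",ce,st,ray_z(s,ce,.099))
print("side hub",proj(s,[*hub,.084]), "top hub",proj(c,[*hub,.084]))
E
```

```text
red [176.0746 278.097 ] [170 272  13  14 134] [0.5086 0.123  0.12  ]
[125 125 120] [61 62 67] [133 132 128] [85 83 84]
hub-pad 0.33338056332065913 yaw -3.921537162373909
side red [309.8288 296.4595] [303 292  15  10 111] [0.5125 0.0982 0.108 ]
side pad [351.6183 198.2977] [343 193  18  11 131] [ 0.5154 -0.246   0.099 ]
side hub [293.25   302.1461] top hub [207.5941 258.696 ]
```

View pics/crop1.png

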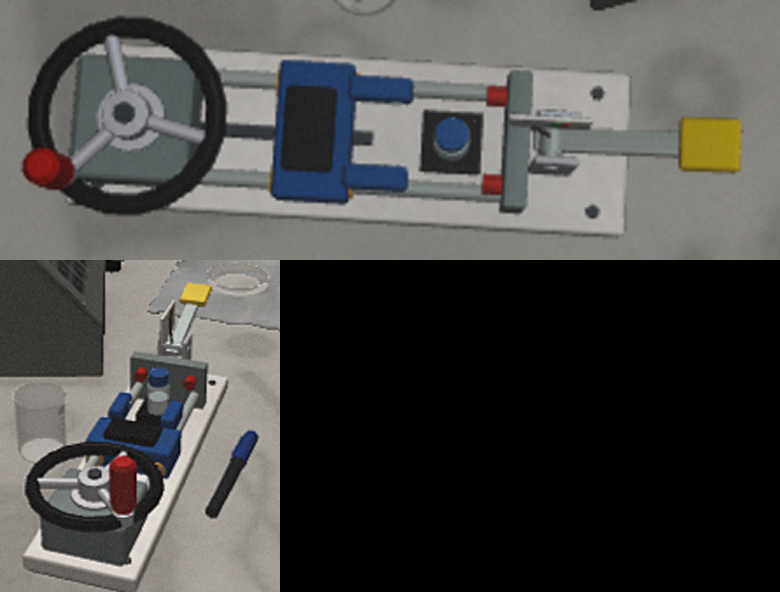

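The crop confirms the handle cap at crop (42,166), the hub at (124,112), the vial in the nest at (452,136) and the pad at (710,145). Hub ≈ (0.5406, 0.0853) and handle ≈ (0.508, 0.123), a radius of 50 mm, which matches. I'll move above the handle and turn the jaws to close along world y.

The manual's scale: shifts go in shares of 800 mm and turns go in shares of 90 degrees. Converting my numbers, -0.2344 m / 0.8 = -0.293, -0.172 m / 0.8 = -0.215, -24.7 degrees / 90 = -0.2744.

{"api": "play_rows", "payload": {
  "motion": [
    [[-0.0366,-0.0269,0,0,0,-0.0344],[-0.0733,-0.0538,0,0,0,-0.0689],[-0.1099,-0.0806,0,0,0,-0.1033],[-0.1465,-0.1075,0,0,0,-0.1378],[-0.1831,-0.1344,0,0,0,-0.1722],[-0.2198,-0.1613,0,0,0,-0.2067],[-0.2564,-0.1881,0,0,0,-0.2411],[-0.293,-0.215,0,0,0,-0.2744]]
  ],
  "fingers": 0.06
}}

```text
time_s: 1.82
position: [0.4028, 0.3122, 0.2398]
tcp_rot: [[-1.0, -0.003, 0.001], [-0.003, 1.0, 0.0], [-0.001, 0.0, -1.0]]
force: [0.7, 0.3, -0.6]
opening: 0.695
grasp_force: 0.0
```

Scaled: -0.191 m / 0.8 = -0.2388, -0.16 m / 0.8 = -0.2.

{"api": "play_rows", "payload": {
  "motion": [
    [[-0.0225,-0.04,0,0,0,0],[-0.045,-0.08,0,0,0,0],[-0.0675,-0.12,0,0,0,0],[-0.09,-0.16,0,0,0,0],[-0.1125,-0.2,0,0,0,0],[-0.1325,-0.2388,0,0,0,0],[-0.1325,-0.2388,0,0,0,0],[-0.1325,-0.2388,0,0,0,0]]
  ]
}}

```text
time_s: 2.48
position: [0.5092, 0.121, 0.2396]
tcp_rot: [[-1.0, 0.004, 0.0], [0.004, 1.0, 0.0], [-0.0, 0.0, -1.0]]
force: [-0.4, 0.1, -0.1]
opening: 0.69
grasp_force: 0.0
```

Scaled: 0.127 m / 0.8 = 0.1588, 0.002 m / 0.8 = 0.0025.

{"api": "play_rows", "payload": {
  "motion": [
    [[0.0013,0.0025,0.0313,0,0,0],[0.0013,0.0025,0.0625,0,0,0],[0.0013,0.0025,0.0938,0,0,0],[0.0013,0.0025,0.125,0,0,0],[0.0013,0.0025,0.1438,0,0,0],[0.0013,0.0025,0.1588,0,0,0],[0.0013,0.0025,0.1588,0,0,0],[0.0013,0.0025,0.1588,0,0,0]]
  ]
}}

```text
time_s: 3.15
position: [0.5062, 0.1258, 0.1122]
tcp_rot: [[-1.0, -0.002, -0.002], [-0.002, 1.0, 0.0], [0.002, 0.0, -1.0]]
force: [0.6, -0.1, 0.4]
opening: 0.689
grasp_force: 0.0
```

```bash
python3 - <<'E'
from h import *
a=imaging.capture("top");b=imaging.capture("side")
z=lambda im,x0,y0:cv2.resize(im[y0:y0+160,x0:x0+130],None,fx=3,fy=3,interpolation=cv2.INTER_CUBIC)
cv2.imwrite("pics/c2.png",cv2.cvtColor(np.hstack([z(a["frame"],120,200),z(b["frame"],250,230)]),cv2.COLOR_RGB2BGR))
E
```

```text
(no output)
```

View pics/c2.png

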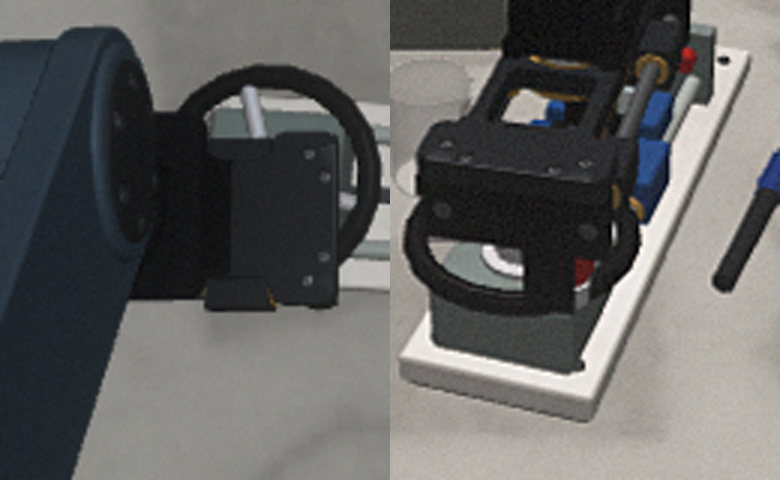

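The side crop shows the fingers straddling the red handle (visible at (585,270) behind the near finger), above the rim. Parallax fits that. I'll close the gripper.

{"api": "play_rows", "payload": {
  "motion": [
    [[0,0,0,0,0,0],[0,0,0,0,0,0],[0,0,0,0,0,0],[0,0,0,0,0,0],[0,0,0,0,0,0],[0,0,0,0,0,0]]
  ],
  "fingers": 0.0
}}

```text
time_s: 3.75
position: [0.5072, 0.1247, 0.1127]
tcp_rot: [[-1.0, -0.0, 0.0], [-0.0, 1.0, -0.0], [-0.0, -0.0, -1.0]]
force: [-0.5, 0.5, -0.0]
opening: 0.32
grasp_force: 0.0
```

```bash
python3 - <<'E'
from h import *
s=bot.read_state(); print(s["time_s"],s["position"],s["force"],s["opening"]*87,s["grasp_force"])
from math import *
for step,a0 in((15,130.3),(15,10.3),(15,-109.7)):
    print([[round(-.05*(cos(radians(a0-step*i))-cos(radians(a0))),4),round(.05*(sin(radians(a0-step*i))-sin(radians(a0))),4)] for i in range(1,9)])
E
```

```text
3.75 [0.50724465 0.12468428 0.1127187 ] [-0.53564289  0.52340093 -0.02345841] 27.82874749976582 0.0
[[-0.011, 0.0071], [-0.0234, 0.0111], [-0.0364, 0.0117], [-0.0492, 0.0089], [-0.0608, 0.003], [-0.0705, -0.0058], [-0.0775, -0.0168], [-0.0815, -0.0292]]
[[-0.0006, -0.013], [0.0021, -0.0258], [0.0081, -0.0374], [0.0169, -0.0471], [0.0278, -0.0541], [0.0403, -0.0581], [0.0533, -0.0588], [0.066, -0.056]]
[[0.0116, 0.006], [0.0213, 0.0147], [0.0283, 0.0257], [0.0323, 0.0381], [0.033, 0.0512], [0.0302, 0.0639], [0.0243, 0.0755], [0.0155, 0.0852]]
```

Still closing, so I'll wait a bit longer.

{"api": "play_rows", "payload": {
  "motion": [
    [[0,0,0,0,0,0],[0,0,0,0,0,0],[0,0,0,0,0,0],[0,0,0,0,0,0],[0,0,0,0,0,0]]
  ]
}}

```text
time_s: 4.17
position: [0.5073, 0.1244, 0.1126]
tcp_rot: [[-1.0, -0.0, 0.0], [-0.0, 1.0, -0.001], [-0.0, -0.001, -1.0]]
force: [0.1, -2.7, 1.1]
opening: 0.227
grasp_force: 30.0
```

{"api": "play_rows", "payload": {
  "motion": [
    [[-0.0138,0.0088,0,0,0,0],[-0.0293,0.0138,0,0,0,0],[-0.0455,0.0145,0,0,0,0],[-0.0615,0.011,0,0,0,0],[-0.0615,0.011,0,0,0,0]]
  ]
}}

```text
time_s: 4.58
position: [0.5584, 0.1333, 0.1126]
tcp_rot: [[-1.0, -0.0, 0.002], [-0.0, 1.0, -0.0], [-0.002, -0.0, -1.0]]
force: [1.4, -1.1, 1.2]
opening: 0.234
grasp_force: 30.0
```

Scaled: -0.0851 m / 0.8 = -0.1064, -0.0754 m / 0.8 = -0.0943.

{"api": "play_rows", "payload": {
  "motion": [
    [[-0.0145,-0.0073,0,0,0,0],[-0.0266,-0.0183,0,0,0,0],[-0.0354,-0.032,0,0,0,0],[-0.0404,-0.0475,0,0,0,0],[-0.0411,-0.0638,0,0,0,0],[-0.0378,-0.0798,0,0,0,0],[-0.0303,-0.0943,0,0,0,0],[-0.0193,-0.1064,0,0,0,0]]
  ]
}}

```text
time_s: 5.25
position: [0.5711, 0.0472, 0.1126]
tcp_rot: [[-1.0, 0.001, 0.0], [0.001, 1.0, 0.001], [-0.0, 0.001, -1.0]]
force: [-1.2, 6.7, 3.4]
opening: 0.23
grasp_force: 30.0
```

Scaled: 0.0774 m / 0.8 = 0.0968, 0.0704 m / 0.8 = 0.088.

{"api": "play_rows", "payload": {
  "motion": [
    [[0.0136,-0.0081,0,0,0,0],[0.0293,-0.0131,0,0,0,0],[0.0455,-0.0138,0,0,0,0],[0.0614,-0.0103,0,0,0,0],[0.0759,-0.0031,0,0,0,0],[0.088,0.0075,0,0,0,0],[0.0968,0.0213,0,0,0,0],[0.0968,0.0213,0,0,0,0]]
  ]
}}

```text
time_s: 5.92
position: [0.4945, 0.0659, 0.1126]
tcp_rot: [[-1.0, -0.0, 0.004], [-0.0, 1.0, 0.0], [-0.004, 0.0, -1.0]]
force: [4.3, 3.9, -3.1]
opening: 0.23
grasp_force: 30.0
```

```bash
python3 - <<'E'
from h import *
a=imaging.capture("top");b=imaging.capture("side")
z=lambda im,x0,y0:cv2.resize(im[y0:y0+130,x0:x0+200],None,fx=2,fy=2,interpolation=cv2.INTER_CUBIC)
cv2.imwrite("pics/c3.png",cv2.cvtColor(np.hstack([z(a["frame"],220,200),z(b["frame"],240,200)]),cv2.COLOR_RGB2BGR))
s=bot.read_state(); print(s["position"],s["force"])
E
```

```text
[0.49473953 0.06557929 0.11262937] [ 2.7662715   4.03241632 -1.0727197 ]
```

View pics/c3.png

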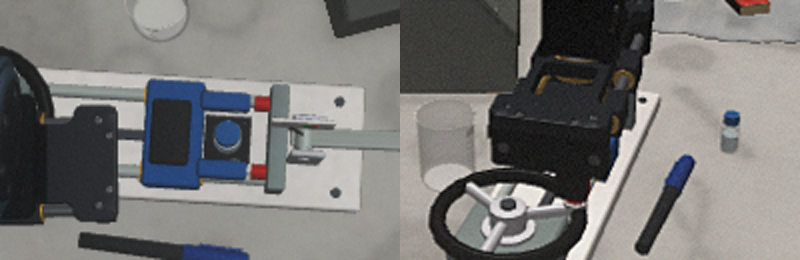

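The prong tips (crop x≈250) are just short of the buffers (x≈253), so about 2–3 mm remains. I'll continue slowly until it touches.

Scaled: 0.0168 m / 0.8 = 0.021, 0.0124 m / 0.8 = 0.0155.

{"api": "play_rows", "payload": {
  "motion": [
    [[0.002,0.005,0,0,0,0],[0.0038,0.0103,0,0,0,0],[0.005,0.0155,0,0,0,0],[0.0056,0.021,0,0,0,0],[0.0056,0.021,0,0,0,0],[0.0056,0.021,0,0,0,0]]
  ]
}}

```text
time_s: 6.52
position: [0.4903, 0.0827, 0.1126]
tcp_rot: [[-1.0, -0.001, 0.001], [-0.001, 1.0, 0.0], [-0.001, 0.0, -1.0]]
force: [4.5, 0.6, -2.4]
opening: 0.23
grasp_force: 30.0
```

Scaled: 0.013 m / 0.8 = 0.0163, 0.0087 m / 0.8 = 0.0109.

{"api": "play_rows", "payload": {
  "motion": [
    [[0.0003,0.0058,0,0,0,0],[0,0.0109,0,0,0,0],[-0.0006,0.0163,0,0,0,0],[-0.0006,0.0163,0,0,0,0],[-0.0006,0.0163,0,0,0,0]]
  ]
}}

```text
time_s: 6.93
position: [0.4902, 0.0888, 0.1126]
tcp_rot: [[-1.0, -0.008, -0.002], [-0.008, 1.0, -0.012], [0.002, -0.012, -1.0]]
force: [2.2, -28.9, 0.4]
opening: 0.234
grasp_force: 30.0
```

The stop has been reached: 29 N against further motion at about the predicted angle. I'll ease off, open and lift.

Scaled: -0.006 m / 0.8 = -0.0075, -0.003 m / 0.8 = -0.0038.

{"api": "play_rows", "payload": {
  "motion": [
    [[0,-0.0038,0,0,0,0],[0,-0.0075,0,0,0,0],[0,-0.0075,0,0,0,0],[0,-0.0075,0,0,0,0],[0,-0.0075,0,0,0,0],[0,-0.0075,0,0,0,0],[0,-0.0075,0,0,0,0],[0,-0.0075,0,0,0,0]]
  ],
  "fingers": 0.06
}}

```text
time_s: 7.6
position: [0.4901, 0.0897, 0.1125]
tcp_rot: [[-1.0, -0.001, -0.0], [-0.001, 1.0, 0.0], [0.0, 0.0, -1.0]]
force: [0.3, -0.1, -0.7]
opening: 0.671
grasp_force: 0.0
```

{"api": "play_rows", "payload": {
  "motion": [
    [[0,0,-0.0125,0,0,0],[0,0,-0.0375,0,0,0],[0,0,-0.0688,0,0,0],[0,0,-0.1,0,0,0],[0,0,-0.1125,0,0,0],[0,0,-0.1125,0,0,0]]
  ]
}}

```text
time_s: 8.1
position: [0.4923, 0.0893, 0.2059]
tcp_rot: [[-1.0, -0.001, 0.007], [-0.001, 1.0, -0.0], [-0.007, -0.0, -1.0]]
force: [0.6, 0.1, -0.1]
opening: 0.689
grasp_force: 0.0
```

Scaled: -0.31 m / 0.8 = -0.3875, -0.28 m / 0.8 = -0.35.

{"api": "play_rows", "payload": {
  "motion": [
    [[-0.005,-0.05,0,0,0,0],[-0.01,-0.1,0,0,0,0],[-0.015,-0.15,0,0,0,0],[-0.02,-0.2,0,0,0,0],[-0.025,-0.25,0,0,0,0],[-0.03,-0.3,0,0,0,0],[-0.0338,-0.35,0,0,0,0],[-0.035,-0.3875,0,0,0,0]]
  ],
  "fingers": 0.0
}}

```text
time_s: 8.77
position: [0.5184, -0.224, 0.2019]
tcp_rot: [[-1.0, 0.001, -0.0], [0.001, 1.0, -0.001], [0.0, -0.001, -1.0]]
force: [0.4, -1.3, 0.8]
opening: 0.168
grasp_force: 0.0
```

```bash
python3 - <<'E'
from h import *
a=imaging.capture("top");b=imaging.capture("side")
z=lambda im,x0,y0:cv2.resize(im[y0:y0+150,x0:x0+200],None,fx=2,fy=2,interpolation=cv2.INTER_CUBIC)
cv2.imwrite("pics/c4.png",cv2.cvtColor(np.hstack([z(a["frame"],220,190),z(b["frame"],240,180)]),cv2.COLOR_RGB2BGR))
s=bot.read_state(); print(s["time_s"],s["position"],s["force"],s["opening"])
f=a["frame"].astype(int);m=(f[...,0]>150)&(f[...,1]>120)&(f[...,2]<80); m[:,:400]=0; m[:,470:]=0; m[:240]=0;m[300:]=0; print(m.sum())
E
```

```text
8.8667 [ 0.51896107 -0.2259832   0.20197439] [-0.23803836 -0.12778083  0.1907236 ] 0.07670409361210825
5
```

View pics/c4.png

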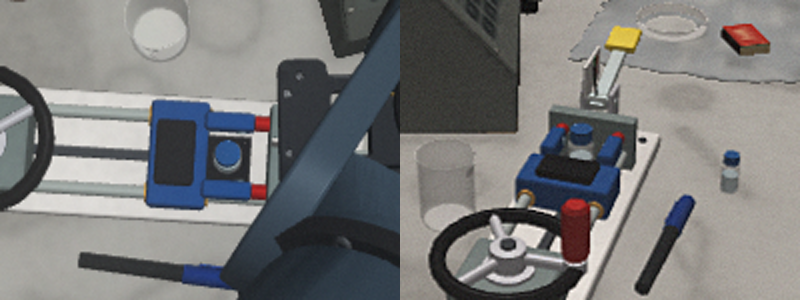

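The prongs touch the red stops on both sides of the vial (crop x≈255), and the vial stands at (228,155). The pad is clear at (623,38) in the side half. I'll descend to just above the pad.

Scaled: 0.075 m / 0.8 = 0.0938, -0.0215 m / 0.8 = -0.0269.

{"api": "play_rows", "payload": {
  "motion": [
    [[0.0025,-0.0125,0,0,0,0],[0.0025,-0.0269,0.0188,0,0,0],[0.0025,-0.0269,0.0438,0,0,0],[0.0025,-0.0269,0.0688,0,0,0],[0.0025,-0.0269,0.0875,0,0,0],[0.0025,-0.0269,0.0938,0,0,0],[0.0025,-0.0269,0.0938,0,0,0],[0.0025,-0.0269,0.0938,0,0,0]]
  ]
}}

```text
time_s: 9.53
position: [0.5165, -0.2415, 0.1277]
tcp_rot: [[-1.0, -0.001, -0.001], [-0.001, 1.0, 0.0], [0.001, 0.0, -1.0]]
force: [-0.5, 0.4, 0.5]
opening: 0.003
grasp_force: 0.0
```

Scaled: 0.018 m / 0.8 = 0.0225, 0.003 m / 0.8 = 0.0038.

{"api": "play_rows", "payload": {
  "motion": [
    [[0,0,0.0038,0,0,0],[0,0,0.0075,0,0,0],[0,0,0.0113,0,0,0],[0,0,0.015,0,0,0],[0,0,0.0188,0,0,0],[0,0,0.0225,0,0,0],[0,0,0.0225,0,0,0],[0,0,0.0225,0,0,0]]
  ]
}}

```text
time_s: 10.2
position: [0.5171, -0.2432, 0.1099]
tcp_rot: [[-1.0, -0.0, 0.002], [-0.0, 1.0, -0.002], [-0.002, -0.002, -1.0]]
force: [0.2, -3.5, 4.4]
opening: 0.005
grasp_force: 2.1
```

Contact at fz = 4.4 N. I'll press about 12 mm further.

Scaled: 0.012 m / 0.8 = 0.015, 0.002 m / 0.8 = 0.0025.

{"api": "play_rows", "payload": {
  "motion": [
    [[0,0,0.0025,0,0,0],[0,0,0.005,0,0,0],[0,0,0.0075,0,0,0],[0,0,0.01,0,0,0],[0,0,0.0125,0,0,0],[0,0,0.015,0,0,0],[0,0,0.015,0,0,0],[0,0,0.015,0,0,0]]
  ]
}}

```text
time_s: 10.87
position: [0.5172, -0.2439, 0.0984]
tcp_rot: [[-1.0, -0.001, 0.002], [-0.001, 1.0, -0.003], [-0.002, -0.003, -1.0]]
force: [-0.9, -5.1, 7.8]
opening: 0.005
grasp_force: 3.6
```

```bash
python3 - <<'E'
from h import *
b=imaging.capture("side")
cv2.imwrite("pics/c5.png",cv2.cvtColor(cv2.resize(b["frame"][165:265,290:390],None,fx=6,fy=6,interpolation=cv2.INTER_CUBIC),cv2.COLOR_RGB2BGR))
s=bot.read_state(); print(s["time_s"],s["position"],s["force"])
E
```

```text
10.9167 [ 0.51718553 -0.24387839  0.09849508] [-2.85099269 -5.13367648  6.47914097]
```

View pics/c5.png

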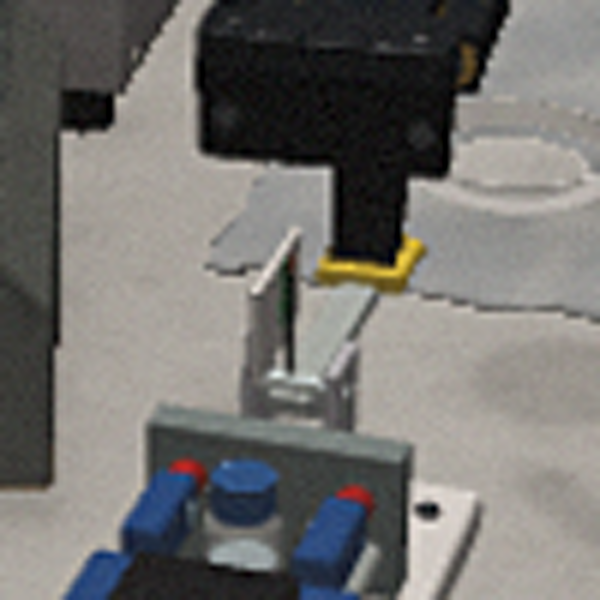

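The needle at (291,330) is at the plate's green edge. Fingertip height gives about 0.22 rad. I'll go 5 mm further, to mid-green.

Scaled: 0.005 m / 0.8 = 0.0063, 0.004 m / 0.8 = 0.005.

{"api": "play_rows", "payload": {
  "motion": [
    [[0,0,0.0013,0,0,0],[0,0,0.0025,0,0,0],[0,0,0.0038,0,0,0],[0,0,0.005,0,0,0],[0,0,0.0063,0,0,0],[0,0,0.0063,0,0,0],[0,0,0.0063,0,0,0],[0,0,0.0063,0,0,0]]
  ]
}}

```text
time_s: 11.58
position: [0.5172, -0.244, 0.0937]
tcp_rot: [[-1.0, -0.001, 0.002], [-0.001, 1.0, -0.003], [-0.002, -0.003, -1.0]]
force: [-1.2, -4.9, 8.6]
opening: 0.003
grasp_force: 4.0
```

```bash
python3 - <<'E'
from h import *
b=imaging.capture("side")
cv2.imwrite("pics/c6.png",cv2.cvtColor(cv2.resize(b["frame"][195:240,315:365],None,fx=12,fy=12,interpolation=cv2.INTER_CUBIC),cv2.COLOR_RGB2BGR))
s=bot.read_state(); print(s["time_s"],s["position"],s["force"])
E
```

```text
11.6333 [ 0.51721148 -0.24404109  0.09371891] [-1.64422454 -4.85378761  8.30961012]
```

View pics/c6.png

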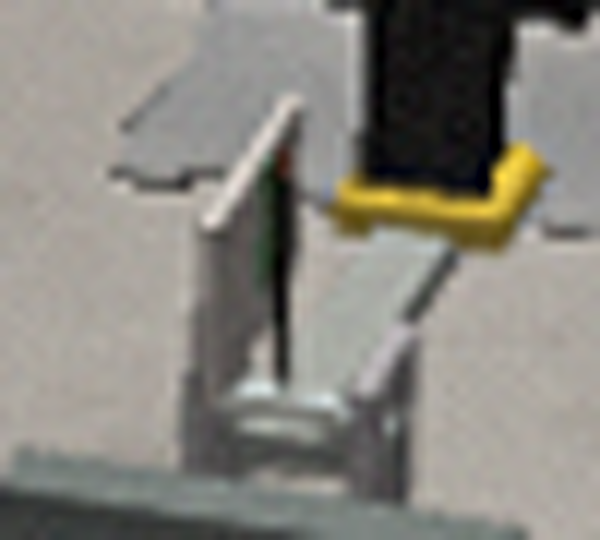

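Green shows to the left of the needle and red only beyond it. Since the needle stands in front of the plate, parallax shifts it toward red, so it is actually inside green. The force (8.4 N) and fingertip height (76.7 mm) both match mid-green. I'll hold, then hand in.

{"api": "play_rows", "payload": {
  "motion": [
    [[0,0,0,0,0,0],[0,0,0,0,0,0],[0,0,0,0,0,0],[0,0,0,0,0,0],[0,0,0,0,0,0],[0,0,0,0,0,0],[0,0,0,0,0,0],[0,0,0,0,0,0]]
  ]
}}

```text
time_s: 12.3
position: [0.5172, -0.2441, 0.0937]
tcp_rot: [[-1.0, -0.001, 0.002], [-0.001, 1.0, -0.003], [-0.002, -0.003, -1.0]]
force: [-1.5, -5.7, 7.1]
opening: 0.005
grasp_force: 4.0
```

```bash
python3 -c "
from rig import bot
s=bot.read_state(); print(s['position'],s['force']); print(bot.hand_in())"
```

```text
[ 0.51721219 -0.24408763  0.09374824] [-1.54681049 -5.67981597  7.14332761]
the job is handed in; nothing more can be done
None
```

I handed the job in with the carriage against the red stops, the vial standing between the prongs and the gripper holding the lever at about mid-green; hand-in returned no verdict.

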